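# Click the amber filter over the lamp port

## Task

The blue light box is for inspecting horn combs before engraving. Push its slide on by one stop, by the red tab, so that it clicks in with the amber window over the glowing port (tab beside the amber dot), and let go. Leave the slide of the white light box as it is.

Things in the scene. Friction and masses are not known exactly. Their poses are not given: they have to be found in the camera images.
- blue_box: The BLUE light box, 90 x 200 x 50 mm (x, y, z), fixed. Origin: on its underside, below the 26 mm square glowing port in its roof; z up, +y the way its slide advances. Between two 9 mm high rails on the roof runs a dark slide 60 mm wide, its top face 56.5 mm above the origin. White, amber and black dots on the rails, 36 mm apart, mark the red tab's place at the three stops.
- blue_tab (a point): Centre of the upright red tab on the blue box's slide, the part to pinch or push from above: 30 mm across the slide (box x), 14 mm along it (box y), 40 mm tall, standing on the slide's top face 20 mm below this point. It is at box x = 0, y = 32 mm plus the slide's position, z = 76.5 mm. Nothing else on the box rises more than 3 mm above the tab's foot.
- blue_slide (a joint): Slide of the blue box, m along its +y. Sprung stops: 0 = clear window over the port (tab by white dot), 0.036 = amber window (amber dot), 0.072 = port shut (black dot, end). About 6 N pushes it out of a stop; half-way between stops it tips over, and once let go it clicks to the nearest stop, to about 3 mm. It starts at or a few mm from 0.
- white_box: The WHITE light box, the same in form, to be left alone; its red tab stands likewise at box y = 32 mm plus its slide's position.
- white_slide (a joint): Slide of the white box, m along its +y. Sprung stops: 0 = clear window over the port (tab by white dot), 0.036 = amber window (amber dot), 0.072 = port shut (black dot, end). About 6 N pushes it out of a stop; half-way between stops it tips over, and once let go it clicks to the nearest stop, to about 3 mm. It starts at or a few mm from 0 and must stay at that stop.

How it is judged (in metres and radians):
At the end, for the whole second after the job is handed in: The blue box's slide rests at its middle stop (0.036 m, within 10 mm), so the amber window is over the port; the white box's slide is still at its first stop (below 12 mm) (value of joint blue_slide between 0.026 and 0.046 m and velocity of joint blue_slide between -0.01 and 0.01 m/s and value of joint white_slide below 0.012 m); the robot touches nothing.
It fails at once if the white box's slide is pushed off its stop (past 15 mm) (value of joint white_slide above 0.015 m).
It also fails if it takes over 24 s, if anything falls off the work surface, if the arm or the gripper's body presses on something with over 40 N, if the wrist force passes 120 N, or if a joint passes its speed limit or range.

## Robot

A 6-joint arm with a two-finger parallel gripper is mounted at the origin on the work surface. World frame = base frame: x ahead of the robot, y to its left, z up, the work surface at z = 0. Lengths are in m, angles in degrees, forces in N, time in s.
With the tool pointing down it reaches from about 0.25 to 0.775 m from the base axis. Payload 8.9 kg.
Tool frame: the origin (TCP) lies on the centre line of the jaws, within the pads' length; the fingertips stand 8 mm ahead of it and the grasp point (between the pads) lies 11 mm behind it; z points along the fingers, y is the line along which they close (so a half turn about z gives the same grasp; the last joint's range is limited). The gripper opens to 85 mm and grips with 20 to 120 N. Pads are 22 mm wide; open, the fingers measure 114 mm over their backs; the gripper's body (76 mm by 85 mm) begins 54 mm behind the grasp point. The pads swing forward as they close: fully open they stand 13 mm farther back than shut.
Start: joints at [-84.758, 16.656, -8.789, 64.555, 0, 82.019], TCP at [0.12, -0.511, 0.239] pointing down, gripper open.
Joint ranges: [-144.48, 144.48], [-52.06, 99.96], [-74.48, 78.29], [-112.23, 115.85], [-86.99, 84.42], [-180, 180]. Speed limits (degrees/s): [127.2, 127.2, 159.86, 180, 180, 180].

## Interface

Orientations are given as [roll, pitch, yaw] about the fixed x, y, z axes, in that order (R = Rz(yaw) Ry(pitch) Rx(roll)).
In Python, from rig import arm gives the robot as it stands. The module is installed in compiled form; this text tells all that it offers.
- The arm moves only by the tool jog_arm, never from a script. Its argument "increments" is a list of rows, each a list of 7 numbers: the turn, a rotation vector about the tool's x, y, z in degrees, then the shift along the tool's x, y, z in mm, then the closure, from 0 (fully open) to 1 (shut). In form: [[rx, ry, rz, dx, dy, dz, fingers], ...]. A call has 1 to 10 rows; each row is the pose to reach, as a shift and turn from the pose commanded when the call began, along the tool's axes at that moment; what a row does not reach only later rows make up. A row lasts 1/12 s, in which the tool goes at most 41.7 mm and 7.16 degrees, less where a joint would pass 70% of its speed; a pose out of reach is approached as far as the arm can. A call with a gripper value outside its range is refused whole. The fingers move at their own pace and stop on an object; "grip_force" is the grip in N (left out, the last holds). Time passes only in rows, so rows that repeat a pose let the fingers close. It gives the time, the measured TCP pose, the force, the opening and the grip force at its end, in the units of the state.
- arm.observe(): the state, without advancing time (a new reading comes with each control period).
- arm.grab_frame(name): name is "side" or "top"; returns the picture (384x512x3 uint8, blue, green, red); there is no depth.
- arm.camera_params(name): a dict with "fx", "fy", "cx", "cy" (pixels), "R" (3x3) and "t" (3): a world point X has camera coordinates R X + t. Camera axes: x right, y down, z forward; pixel columns grow to the right and rows downward; lengths in m; the calibration is good to about 2 mm. A picture is of the moment at which its call begins. camera_params takes no time and is no camera call.
- arm.sign_off(): hands the job in; it is judged then, once.
The state is a dict: "t": time; "q": joint angles; "qvel": joint speeds; "joint_efforts": joint torques, N m; "position": TCP position; "eef_rot": TCP orientation; "contact_force": force on the tool from outside, world axes, zero at the start; "torque": the same for the moment, N m; "finger_gap": finger opening in m; "grip_force": force on a finger pad.
Only numpy, scipy, OpenCV 4.12 (cv2) and the standard library are available. Lean on these libraries where they do the work, as an engineer would, in place of code of your own. Each camera call takes 0.05 s, during which the arm holds its last target. There are 200 camera calls.

## Working session

There is one attempt and no reset: what is moved stays moved. The work goes in short steps, Python scripts to look and compute and a tool call to move; the robot and the scene stay as the last step left them, time stands still between calls to the robot, and variables do not carry over. Pictures are saved under pics/ and viewed, at most 10 in all, crops included, and the job is handed in when it is done.

Besides the shell and the picture viewer there is one more tool, called as name(argument=value, ...), one argument or row to a line, values as JSON. jog_arm: Moves the arm, as the interface text tells. Its arguments: {"type":"object","properties":{"increments":{"type":"array"},"grip_force":{"type":"number"}},"required":["increments"]}

```bash
mkdir -p pics; python3 - <<'E'
from rig import arm
import cv2
for n in("top","side"):
    cv2.imwrite(f"pics/{n}0.png",arm.grab_frame(n))
    c=arm.camera_params(n);print(n,c)
s=arm.observe();print(s["t"],s["position"],s["eef_rot"],s["finger_gap"])
E
```

```text
top {'fx': 373.17195505920637, 'fy': 373.17195505920637, 'cx': 256.8369515903847, 'cy': 190.009026547393, 'R': array([[ 0.02615302, -0.99957739, -0.01269076],
       [-0.99485925, -0.02478297, -0.09818793],
       [ 0.09783192,  0.01519343, -0.99508697]]), 't': array([-0.0129044 ,  0.55351736,  0.77972784])}
side {'fx': 348.16657287645444, 'fy': 348.16657287645444, 'cx': 254.5649207589079, 'cy': 194.50245096675826, 'R': array([[ 0.97799986, -0.20823922,  0.01235701],
       [-0.08921243, -0.4710638 , -0.87757623],
       [ 0.18856673,  0.85716703, -0.47927786]]), 't': array([-0.51640958,  0.12878244,  0.57490284])}
0.1 [ 0.12006282 -0.51070974  0.23881713] [-1.79935994e+02 -1.01978994e-02  1.32229964e+01] 0.0855538917182259
```

View pics/top0.png

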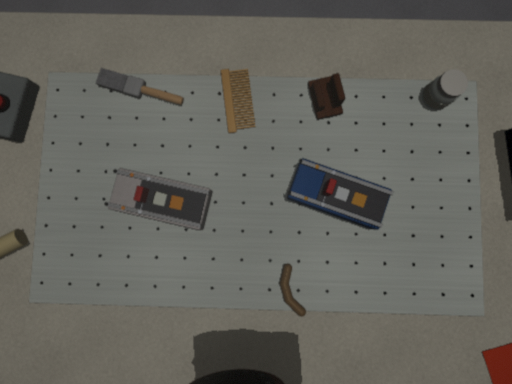

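View pics/side0.png

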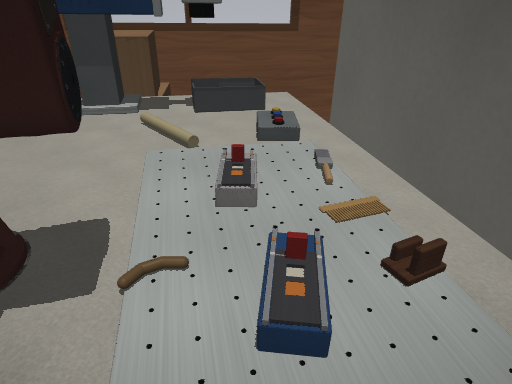

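Top view: the blue box is around (340,193) with its red tab at (330,187), and the windows run down-right to (360,200). The slide therefore advances up-left. The white box is at (160,198). Side view: the blue tab is at (297,245) and the white tab at (238,153).

```bash
cat > h.py <<'E'
import numpy as np, cv2
from rig import arm
def ray(n,u,v):
    c=arm.camera_params(n);d=c["R"].T@np.array([(u-c["cx"])/c["fx"],(v-c["cy"])/c["fy"],1]);return -c["R"].T@c["t"],d
def plane(n,p,z):
    o,d=ray(n,*p);return o+d*(z-o[2])/d[2]
def blobs(im,lo,hi,roi):
    x0,y0,x1,y1=roi;h=cv2.cvtColor(im,cv2.COLOR_BGR2HSV);m=cv2.inRange(h,np.array(lo),np.array(hi))
    k=np.zeros_like(m);k[y0:y1,x0:x1]=m[y0:y1,x0:x1]
    n,_,st,ce=cv2.connectedComponentsWithStats(k)
    return [(st[i].tolist(),ce[i].round(1).tolist()) for i in range(1,n) if st[i,4]>8]
def tri(a,b):
    (o1,d1),(o2,d2)=a,b
    s=np.linalg.lstsq(np.c_[d1,-d2],o2-o1,rcond=None)[0]
    p,q=o1+s[0]*d1,o2+s[1]*d2;return (p+q)/2,np.linalg.norm(p-q)
E
python3 - <<'E'
from h import *
T=cv2.imread("pics/top0.png");S=cv2.imread("pics/side0.png")
R=((0,150,60),(5,255,255)); A=((8,150,120),(20,255,255)); B=((100,120,30),(125,255,255))
rt=blobs(T,*R,(280,150,400,240));rs=blobs(S,*R,(250,220,340,350))
at=blobs(T,*A,(280,150,400,240));as_=blobs(S,*A,(250,220,340,350))
print(rt,rs,at,as_)
mx=lambda b:max(b,key=lambda t:t[0][4])[1]
tab,e=tri(ray("top",*mx(rt)),ray("side",*mx(rs)));print("tab",tab,e,"top plane .09",plane("top",mx(rt),.09))
# box axis: lower-left/right rails from minAreaRect of the box incl. slide in top view
am,e=tri(ray("top",*mx(at)),ray("side",*mx(as_)));print("amber",am,e, plane("top",mx(at),.0565),plane("side",mx(as_),.0565))
ap=plane("top",mx(at),.0565);print("yaw +y dir",np.degrees(np.arctan2(*(tab-am)[1::-1])),np.linalg.norm((tab-am)[:2]))
wt=blobs(T,(0,0,130),(180,80,255),(334,185,352,203));print(wt, [plane("top",w[1],.0565) for w in wt])
cv2.imwrite("pics/crop1.png",np.hstack([cv2.resize(T[150:240,280:400],None,fx=4,fy=4,interpolation=2),cv2.resize(S[225:315,255:335],None,fx=4,fy=4,interpolation=2)]))
E
```

```text
[([326, 179, 10, 15, 92], [330.7, 186.0])] [([286, 232, 21, 27, 492], [296.4, 245.1])] [] [([272, 238, 4, 3, 10], [273.5, 238.8]), ([316, 241, 4, 3, 11], [317.6, 241.9]), ([285, 281, 20, 15, 253], [294.6, 288.4])]
tab [ 0.55928515 -0.14741841  0.08400751] 0.0011532346885840905 top plane .09 [ 0.55916351 -0.14647932  0.09      ]Traceback (most recent call last):
  File "<stdin>", line 10, in <module>
  File "<stdin>", line 7, in <lambda>
ValueError: max() iterable argument is empty
```

```bash
python3 - <<'E'
from h import *
T=cv2.imread("pics/top0.png");S=cv2.imread("pics/side0.png")
a,b=plane("side",(273.5,238.8),.059),plane("side",(317.6,241.9),.059)
print("dots",a,b,np.linalg.norm(b-a),np.degrees(np.arctan2(*(a-b)[1::-1]))-90, "mid",(a+b)/2)
am=plane("side",(294.6,288.4),.0565)
print("amber side",am); 
at=blobs(T,(5,120,90),(25,255,255),(345,185,375,215));print(at,[plane("top",x[1],.0565) for x in at])
h=cv2.cvtColor(T,cv2.COLOR_BGR2HSV);m=cv2.inRange(h,(100,110,20),(130,255,255));k=np.zeros_like(m);k[150:240,280:400]=m[150:240,280:400]
r=cv2.minAreaRect(cv2.findNonZero(k));P=[plane("top",p,.055)[:2].round(3).tolist() for p in cv2.boxPoints(r)];print(r,P)
cv2.imwrite("pics/crop1.png",np.hstack([cv2.resize(T[150:240,280:400],None,fx=4,fy=4,interpolation=2),cv2.resize(S[225:315,255:335],None,fx=4,fy=4,interpolation=2)]))
E
```

```text
dots [ 0.53926055 -0.09237476  0.059     ] [ 0.6072033  -0.11427658  0.059     ] 0.07138561883071359 72.1329082344759 mid [ 0.57323192 -0.10332567  0.059     ]
amber side [ 0.53931381 -0.2051796   0.0565    ]
[([352, 192, 15, 15, 154], [358.8, 199.2])] [array([ 0.53692066, -0.21083146,  0.0565    ])]
((338.06524658203125, 196.32423400878906), (95.054931640625, 35.80965042114258), 20.376434326171875) [[0.539, -0.063], [0.61, -0.088], [0.545, -0.273], [0.475, -0.247]]
```

View pics/crop1.png

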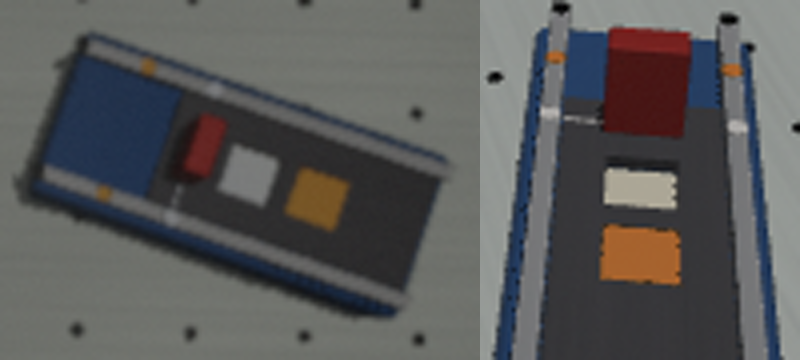

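Crop: in the top view the blue tab's top face is near (332.5,185.5). The white dots flank it at (333.5,172) and (323,204), and the amber dots are at (317,166.5) and (306,198). So the slide is at stop 0. I'll pinch the tab along box y, with the tool at yaw ≈161°.

jog_arm(
  increments=[
    [0,0,-148,514,-255,0,0],
    [0,0,-148,514,-255,0,0],
    [0,0,-148,514,-255,0,0],
    [0,0,-148,514,-255,0,0],
    [0,0,-148,514,-255,0,0],
    [0,0,-148,514,-255,0,0],
    [0,0,-148,514,-255,0,0],
    [0,0,-148,514,-255,0,0],
    [0,0,-148,514,-255,0,0],
    [0,0,-148,514,-255,0,0],
  ],
  grip_force=30,
)

```text
t: 0.93
position: [0.4423, -0.2436, 0.2392]
eef_rot: [-180.0, -0.0, 85.2]
contact_force: [1.6, -1.5, 0.9]
finger_gap: 0.0854
grip_force: 0.0
```

```bash
cat >> h.py <<'E'
from scipy.spatial.transform import Rotation as Ro
def delta(p,yaw):
    s=arm.observe();R=Ro.from_euler("xyz",s["eef_rot"],degrees=True)
    G=Ro.from_euler("xyz",[180,0,yaw],degrees=True)
    print(s["t"],s["position"].round(4),s["eef_rot"].round(2),"q",s["q"].round(1),"F",s["contact_force"].round(1))
    print("rot",(R.inv()*G).as_rotvec(degrees=True).round(2),"mm",(R.inv().apply(np.array(p)-s["position"])*1000).round(1))
E
python3 - <<'E'
from h import *
print("tabtop",plane("top",(332.5,185.5),.0965))
for n,p in dict(w1=(333.5,172.2),w2=(322.7,203.7),a1=(317,166.5),a2=(306,198.3)).items(): print(n,plane("top",p,.059))
delta([.559,-.146,.15],161)
E
```

```text
tabtop [ 0.559502   -0.14882417  0.0965    ]
w1 [ 0.59173391 -0.15776774  0.059     ]
w2 [ 0.52553142 -0.13593228  0.059     ]
a1 [ 0.60290181 -0.12338764  0.059     ]
a2 [ 0.53584153 -0.10137506  0.059     ]
0.9333 [ 0.4423 -0.2436  0.2392] [-179.99   -0.     85.2 ] q [-37.1  14.5 -11.8  63.8  -0.   57.7] F [ 1.6 -1.5  0.9]
rot [-1.00e-02 -1.00e-02 -7.58e+01] mm [107.  108.2  89.2]
```

jog_arm(
  increments=[
    [0,0,-76.3,107,108,30,0],
    [0,0,-76.3,107,108,60,0],
    [0,0,-76.3,107,108,89,0],
    [0,0,-76.3,107,108,89,0],
    [0,0,-76.3,107,108,89,0],
    [0,0,-76.3,107,108,89,0],
    [0,0,-76.3,107,108,89,0],
    [0,0,-76.3,107,108,89,0],
    [0,0,-76.3,107,108,89,0],
    [0,0,-76.3,107,108,89,0],
  ],
)

```text
t: 1.77
position: [0.558, -0.1484, 0.1498]
eef_rot: [-180.0, -0.1, 156.8]
contact_force: [-0.0, -0.5, -0.9]
finger_gap: 0.0857
grip_force: 0.0
```

```bash
python3 - <<'E'
from h import *
delta([.559,-.147,.072],161.5)
cv2.imwrite("pics/side1.png",arm.grab_frame("side"))
E
```

```text
1.7667 [ 0.558  -0.1484  0.1498] [-1.8000e+02 -5.0000e-02  1.5683e+02] q [-22.1  25.9  -9.   55.2  -0.    1. ] F [-0.  -0.5 -0.9]
rot [ 0.   -0.05 -4.67] mm [-0.4  1.6 77.8]
```

View pics/side1.png

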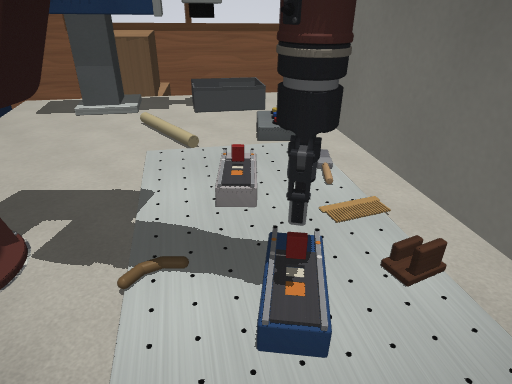

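The gripper at (298,215) is lined up directly above the blue tab at (297,245), so I'll go down and pinch.

jog_arm(
  increments=[
    [0,0,-4.7,0,1.5,20,0],
    [0,0,-4.7,0,1.5,40,0],
    [0,0,-4.7,0,1.5,60,0],
    [0,0,-4.7,0,1.5,77,0],
    [0,0,-4.7,0,1.5,77,0],
    [0,0,-4.7,0,1.5,77,0.5],
    [0,0,-4.7,0,1.5,77,1],
    [0,0,-4.7,0,1.5,77,1],
    [0,0,-4.7,0,1.5,77,1],
    [0,0,-4.7,0,1.5,77,1],
  ],
  grip_force=30,
)

```text
t: 2.65
position: [0.5594, -0.1474, 0.0742]
eef_rot: [-180.0, 0.1, 161.1]
contact_force: [0.0, 0.9, -0.3]
finger_gap: 0.0258
grip_force: 0.0
```

jog_arm(
  increments=[
    [0,0,0,0,0,0,1],
    [0,0,0,0,0,0,1],
    [0,0,0,0,0,0,1],
    [0,0,0,0,0,0,1],
  ],
)

```text
t: 2.98
position: [0.5597, -0.1464, 0.0741]
eef_rot: [179.9, 0.1, 161.2]
contact_force: [0.4, 5.0, 4.5]
finger_gap: 0.0137
grip_force: 31.9
```

The grip is on the tab (13.7 mm opening). I'll advance 36 mm along tool y, which is box +y.

jog_arm(
  increments=[
    [0,0,0,0,5,0,1],
    [0,0,0,0,10,0,1],
    [0,0,0,0,15,0,1],
    [0,0,0,0,20,0,1],
    [0,0,0,0,25,0,1],
    [0,0,0,0,30,0,1],
    [0,0,0,0,36,0,1],
    [0,0,0,0,36,0,1],
    [0,0,0,0,36,0,1],
    [0,0,0,0,36,0,1],
  ],
)

```text
t: 3.82
position: [0.5711, -0.1121, 0.0741]
eef_rot: [179.9, 0.0, 161.2]
contact_force: [-0.4, 4.2, 7.9]
finger_gap: 0.0139
grip_force: 32.4
```

jog_arm(
  increments=[
    [0,0,0,0,0,0,0.5],
    [0,0,0,0,0,0,0],
    [0,0,0,0,0,0,0],
    [0,0,0,0,0,0,0],
    [0,0,0,0,0,0,0],
    [0,0,0,0,0,0,0],
    [0,0,0,0,0,-30,0],
    [0,0,0,0,0,-60,0],
    [0,0,0,0,0,-90,0],
    [0,0,0,0,0,-90,0],
  ],
)

```text
t: 4.65
position: [0.5734, -0.1141, 0.169]
eef_rot: [180.0, 0.5, 161.2]
contact_force: [1.2, -1.0, -0.3]
finger_gap: 0.0857
grip_force: 0.0
```

```bash
python3 - <<'E'
from h import *
S=arm.grab_frame("side");cv2.imwrite("pics/side2.png",S)
cv2.imwrite("pics/crop2.png",cv2.resize(S[140:350,210:340],None,fx=2.8,fy=2.8,interpolation=2))
rs=blobs(S,(0,150,60),(5,255,255),(200,140,340,350));print(rs,[plane("side",r[1],.0765) for r in rs])
rs=blobs(cv2.imread("pics/side0.png"),(0,150,60),(5,255,255),(200,140,340,350));print(rs,[plane("side",r[1],.0765) for r in rs])
E
```

```text
[([232, 145, 12, 16, 187], [237.6, 152.5]), ([287, 219, 20, 26, 448], [296.6, 231.6])] [array([0.53726733, 0.24716426, 0.0765    ]), array([ 0.57375304, -0.10386948,  0.0765    ])]
[([232, 145, 12, 16, 188], [237.6, 152.4]), ([286, 232, 21, 27, 492], [296.4, 245.1])] [array([0.53737625, 0.24781016, 0.0765    ]), array([ 0.56232557, -0.13791754,  0.0765    ])]
```

View pics/crop2.png

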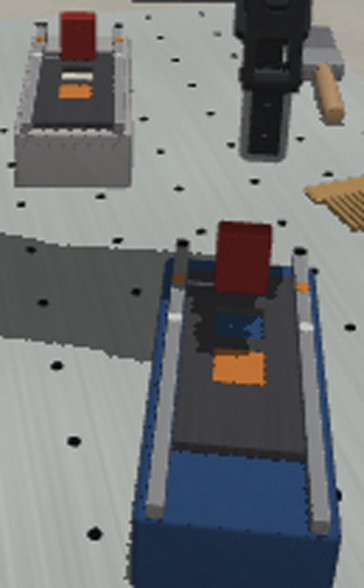

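The crop shows the blue tab at (243,258), level with the amber dots at (180,278) and (302,287), and the amber window lit at (240,367). The tab moved about 36 mm. The white slide hasn't moved, and the gripper is clear.

```bash
python3 -c "
from rig import arm
print(arm.sign_off())"
```

```text
the job is handed in; nothing more can be done
None
```

The job is handed in: the blue slide is at its amber stop (tab moved about 36 mm), the white slide is unmoved, and the gripper is clear; the hand-in call did not report a verdict.

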